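# Unclip the short blood tube and lay it in the tray

## Robot

A 6-joint arm with a two-finger parallel gripper is mounted at the origin on the work surface; the furniture and walls round the work are solid. World frame = base frame: x ahead of the robot, y to its left, z up, the work surface at z = 0. Lengths are in m, angles in rad, forces in N, time in s.
With the tool pointing down it reaches from about 0.375 to 0.9 m from the base axis. Payload 3.1 kg.
Tool frame: the origin (TCP) lies midway between the tips of the shut fingers; the grasp point (between the pads) lies robot.grip_depth behind it (robot.grip_depth is the distance from the TCP to the grasp point, in m); z points along the fingers, y is the line along which they close (so a half turn about z gives the same grasp; the last joint's range is limited). The gripper opens to 87 mm and grips with 3 to 60 N. Pads are 19 mm wide; open, the fingers measure 117 mm over their backs; the gripper's body (75 mm by 190 mm) begins 51 mm behind the grasp point.
Start: joints at [-1.329, 0.527, 1.433, -0, 1.181, -0.178], TCP at [0.255, -0.571, 0.184] pointing down, gripper open.
Joint ranges: [-3.08, 3.08], [-0.75, 2.2], [0.22, 2.44], [-1.43, 4.57], [0, 2.65], [-2.85, 2.85]. Speed limits (rad/s): [2.79, 2.79, 3.14, 3.14, 3.14, 3.14].

## Interface

Orientations are given as a unit quaternion [x, y, z, w].
In Python, from rig import robot, camrig, sensors gives the robot as it stands (robot), with the cameras (camrig) and the readings (sensors).
- The arm moves only by the tool send_path, called as a command line: name --argument value ..., lists and objects as JSON in quotes. Schema: {"type":"object","properties":{"increments":{"type":"string"},"jaw":{"type":"number"},"clamp_n":{"type":"number"},"only":{"type":"string"},"quiet":{"type":"boolean"},"lines":{"type":"string"}},"required":["increments"],"additionalProperties":false}. increments is a string of 1 to 20 rows, parted by semicolons, with the numbers parted by commas; each row has 4 numbers: dx, dy, dz in m, then a turn about the tool's z in rad; each row shifts and turns the commanded pose from where the row before left it, along the tool's axes as they then stand; what a row does not reach is not made up. A row lasts 1/12 s, in which the tool goes at most 0.0417 m and 0.125 rad, less where a joint would pass 70% of its speed; a pose out of reach is approached as far as the arm can. jaw is the finger opening in m, set as the call begins (left out keeps the last). The fingers move at their own pace and stop on an object; clamp_n is the grip in N (left out, the last holds). Time passes only in rows, so rows that do not move let the fingers close. The tool returns the time, the measured TCP pose, the force, the opening and the grip force at its end. only (a regular expression) keeps the lines of the reply that match it, lines (a string "A,B") keeps lines A to B, and quiet returns only ok. Input that does not fit is refused with a message, and nothing moves.
- sensors.get_obs(): the state, without advancing time (a new reading comes with each control period).
- camrig.camera(name): name is "side" or "top"; returns a dict with "img" (400x640x3 uint8, red, green, blue), "fx", "fy", "cx", "cy" (pixels), "k1" (the pictures are not rectified: a ray, as slopes to the right and down, at radius r is drawn at 1 + k1 r^2 times it, then the intrinsics apply), "xyz" and "attitude" of the camera in the world. Camera axes: x right, y down, z forward; pixel columns grow to the right and rows downward; lengths in m; the calibration is good to about 2 mm. A picture is of the moment at which its call begins. There is no depth.
- robot.hand_in(): hands the job in; it is judged then, once.
The state is a dict: "time": time; "q": joint angles; "joint_velocities": joint speeds; "joint_torque": joint torques, N m; "position": TCP position; "tool_rot": TCP orientation; "ft_force": force on the tool from outside, world axes, zero at the start; "moment": the same for the moment, N m; "grip_width": finger opening in m; "grip_force": force on a finger pad.
Only numpy, scipy, OpenCV 4.12 (cv2) and the standard library are available. Lean on these libraries where they do the work, as an engineer would, in place of code of your own. Each camera call takes 0.05 s, during which the arm holds its last target. There are 200 camera calls.

## Task

Three capped blood tubes are snapped level into the spring clips of the white holder. Pull the shortest one up out of its clips and lay it down inside the empty steel tray, without letting it fall; leave the two long tubes clipped where they are.

Things in the scene. Friction and masses are not known exactly. Their poses are not given: they have to be found in the camera images.
- short_tube: The shortest of three capped blood tubes: clear tube 12.4 mm in diameter, 91 mm long in all, with a cap 18 mm in diameter over its last 19 mm; about 18 g. Origin: centre of its closed end; its z axis runs along the tube to the cap (level while clipped, pointing along the holder's +x). At the start its axis lies 52 mm above the worktop.
- short_tube_grip (a point): Point on the short tube's axis 37 mm from its closed end, in the middle of the bare 44 mm between its two clips: pinch it here from above, across the tube. The base plate is 40 mm below. Pulled straight up the clips resist with about 4 to 12 N over the first 5 mm, then snap open and spring the tube out.
- short_tube_foot (a point): Point on the short tube's axis 4 mm from its closed end.
- short_tube_cap (a point): Point on the short tube's axis 4 mm below the top of its cap (87 mm from the closed end).
- long_tube_a: One of two long blood tubes, 118 mm long, otherwise like the short one, clipped in another lane of the holder. Origin at its closed end, z along the tube to the cap. Stays where it is.
- long_tube_b: The other long blood tube, 118 mm long, as long_tube_a. Stays where it is.
- clip_holder: White holder fixed to the worktop: base plate 150 x 205 x 12 mm, three lanes along its x axis at y = -72, 0 and 72 mm, z up; origin on the worktop under the middle lane, between its clips. Each lane has two grey C-shaped spring clips, open at the top, 8 mm wide, at x = -26 and 26 mm on posts; tips 63 mm above the worktop, 20 mm apart. Which tube is in which lane varies.
- steel_tray: Square steel tray fixed to the worktop, empty: 150 x 150 mm outside, walls 4 mm thick and 15 mm high, inner floor 4 mm above the worktop. Origin under its centre at worktop height, x and y axes along its sides, z up. It stands on the other side of the worktop from the holder, left or right.

How it is judged:
On the way:
1. the short tube has been pulled clear of its clips, at least 30 mm above where it was clipped (z of each of short_tube_foot, short_tube_cap in the frame of clip_holder above 0.082 m), for 0.05 s.
At the end, for the whole second after the job is handed in: The short tube lies at rest on the floor of the steel tray, both its ends inside the walls and no more than 18 mm above the worktop (not propped on the rim); both long tubes are within 10 mm of where they were clipped (x of short_tube_foot in the frame of steel_tray between -0.073 and 0.073 m and y of short_tube_foot in the frame of steel_tray between -0.073 and 0.073 m and x of short_tube_cap in the frame of steel_tray between -0.073 and 0.073 m and y of short_tube_cap in the frame of steel_tray between -0.073 and 0.073 m and z of each of short_tube_foot, short_tube_cap in the frame of steel_tray below 0.018 m and linear speed of short_tube below 0.05 m/s and distance of each of long_tube_a, long_tube_b from where it was at the start of the episode below 0.01 m); the robot touches nothing.
It fails at once if the short tube is let fall (it moves faster than 0.8 m/s while no finger touches it, a drop of about 35 mm) (linear speed of short_tube above 0.8 m/s and contact force between the fingers and short_tube below 0.01 N).
It fails at once if a long tube is moved more than 15 mm from its place in the clips (distance of any of long_tube_a, long_tube_b from where it was at the start of the episode above 0.015 m).
It also fails if it takes over 35 s, if anything falls off the work surface, if the arm or the gripper's body presses on something with over 40 N, if the wrist force passes 120 N, or if a joint passes its speed limit or range.

## Working session

There is one attempt and no reset: what is moved stays moved. The work goes in short steps, Python scripts to look and compute and a tool call to move; the robot and the scene stay as the last step left them, time stands still between calls to the robot, and variables do not carry over. Pictures are saved under pics/ and viewed, at most 10 in all, crops included, and the job is handed in when it is done.

```bash
mkdir -p pics; ls
```

Run:
```python
from rig import robot, camrig, sensors
import cv2
o=sensors.get_obs();print(o['time'],o['position'],o['tool_rot'],o['q'],robot.grip_depth,o['grip_width'])
for n in ['top','side']:
    c=camrig.camera(n);cv2.imwrite(f'pics/{n}0.png',c['img'][:,:,::-1]);print({k:v for k,v in c.items() if k!='img'})
```

```text
pics
rig.py
0.0 [ 0.25456078 -0.56991889  0.18269359] [ 9.78052097e-01  2.08357779e-01 -3.68914254e-05 -1.06294272e-03] [-1.32950066e+00  5.28427103e-01  1.43390899e+00 -7.57160678e-06
  1.18138372e+00 -1.78492870e-01] 0.0187 0.08688100230786258
{'fx': 438.29476414320953, 'fy': 438.29476414320953, 'cx': 311.14530767560603, 'cy': 197.3931307462361, 'k1': -0.10554523612803605, 'xyz': array([ 0.376284  , -0.01191838,  1.14718685]), 'attitude': array([ 0.71540584, -0.69609089,  0.0471701 , -0.03777488])}
{'fx': 484.10493138883015, 'fy': 484.10493138883015, 'cx': 315.20587523712624, 'cy': 199.3103011282294, 'k1': -0.10725558265511581, 'xyz': array([ 0.49021557, -0.93193392,  0.62378651]), 'attitude': array([ 0.87056725, -0.02019153,  0.00778815, -0.49157331])}
```

View pics/top0.png

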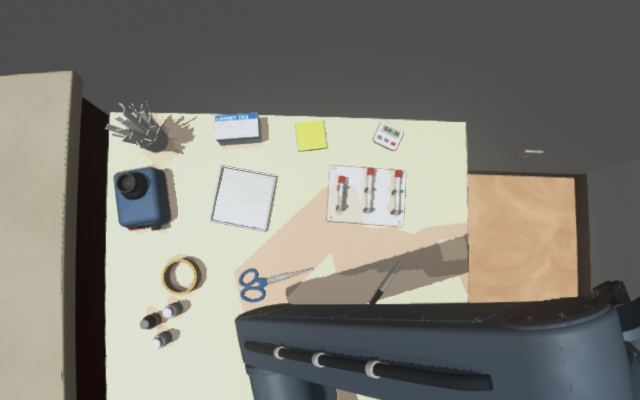

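View pics/side0.png

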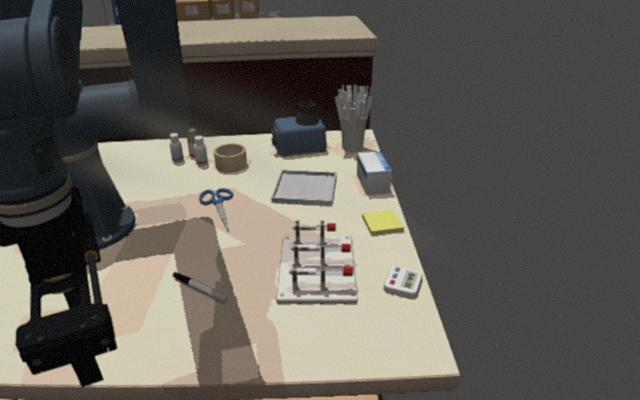

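The top view has the holder at about (367,196) and the tray at (244,198). The short tube seems to be in the left lane (341,195). I'll enlarge both regions.

Run:
```python
import cv2,numpy as np
a=cv2.imread('pics/top0.png')[155:235,320:420]; a=cv2.resize(a,None,fx=7,fy=7,interpolation=cv2.INTER_CUBIC)
cv2.imwrite('pics/c1.png',a)
b=cv2.imread('pics/side0.png')[210:305,270:370]; b=cv2.resize(b,None,fx=6,fy=6,interpolation=cv2.INTER_CUBIC)
cv2.imwrite('pics/c2.png',b)
```

```text
(no output)
```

View pics/c1.png

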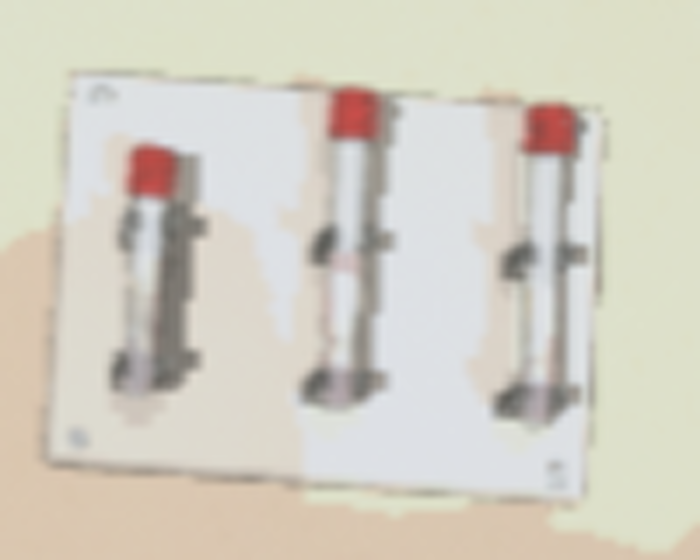

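View pics/c2.png

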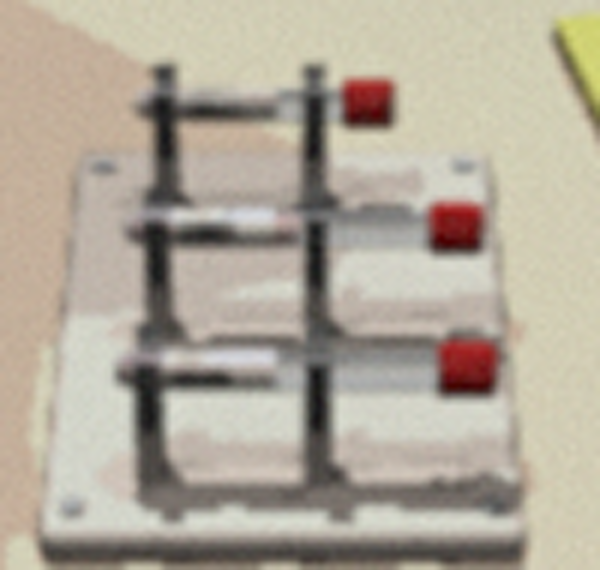

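The short tube is confirmed in the left (+y) lane. In crop c1 its cap end is at about (154,147) and its closed end at (133,393). Next I'll work out positions.

Create geo.py:
```python
import numpy as np,cv2
from scipy.spatial.transform import Rotation as R
CAL={'top':(438.29476,311.1453,197.3931,-0.105545,[0.376284,-0.01191838,1.14718685],[0.71540584,-0.69609089,0.0471701,-0.03777488]),
'side':(484.10493,315.205875,199.3103,-0.1072556,[0.49021557,-0.93193392,0.62378651],[0.87056725,-0.02019153,0.00778815,-0.49157331])}
def at(n,uv,z):
    f,cx,cy,k,p,q=CAL[n]
    K=np.array([[f,0,cx],[0,f,cy],[0,0,1]])
    s=cv2.undistortPoints(np.array([[uv]],float),K,np.array([k,0,0,0]))[0,0]
    d=R.from_quat(q).apply([*s,1]); p=np.array(p); return p+d*(z-p[2])/d[2]
c1=lambda x,y:((x+.5)/7-.5+320,(y+.5)/7-.5+155)
c2=lambda x,y:((x+.5)/6-.5+270,(y+.5)/6-.5+210)
```

Run:
```python
from geo import *
np.set_printoptions(precision=4,suppress=True)
print('plate',*[at('top',c1(*p),.012) for p in [(70,72),(603,105),(585,500),(47,462)]])
print('plate side',*[at('side',c2(*p),.012) for p in [(80,157),(487,157),(523,540),(43,540)]])
for n,p in [('cap',(155,147)),('capmid',(152,172)),('foot',(135,393)),('capB',(355,90)),('footB',(338,405)),('capA',(550,105)),('footA',(537,422))]: print(n,at('top',c1(*p),.052))
for n,p in [('cap',(393,102)),('foot',(138,102))]: print('side',n,at('side',c2(*p),.052))
print('tray',*[at('top',p,.015) for p in [(219,166),(277,174),(268,230),(211,221)]])
```

```text
plate [ 0.6013 -0.0715  0.012 ] [ 0.595 -0.274  0.012] [ 0.4452 -0.2673  0.012 ] [ 0.4542 -0.0661  0.012 ]
plate side [ 0.453  -0.0685  0.012 ] [ 0.6004 -0.0761  0.012 ] [ 0.5904 -0.2771  0.012 ] [ 0.4443 -0.2698  0.012 ]
cap [ 0.5667 -0.1008  0.052 ]
capmid [ 0.5575 -0.0999  0.052 ]
foot [ 0.477  -0.0952  0.052 ]
capB [ 0.5899 -0.1734  0.052 ]
footB [ 0.4747 -0.1684  0.052 ]
capA [ 0.5867 -0.2452  0.052 ]
footA [ 0.4705 -0.2407  0.052 ]
side cap [ 0.564  -0.0974  0.052 ]
side foot [ 0.4752 -0.0928  0.052 ]
tray [0.5895 0.2193 0.015 ] [0.5724 0.0658 0.015 ] [0.4254 0.0838 0.015 ] [0.4443 0.2327 0.015 ]
```

send_path --increments "0,0,0,0.1158;0,0,0,0.1158;0,0,0,0.1158;0,0,0,0.1158;0.018,-0.0372,0,0;0.018,-0.0372,0,0;0.018,-0.0372,0,0;0.018,-0.0372,0,0;0.018,-0.0372,0,0;0.018,-0.0372,0,0;0.018,-0.0372,0,0;0.018,-0.0372,0,0;0.018,-0.0372,0,0;0.018,-0.0372,0,0;0.018,-0.0372,0,0;0.018,-0.0372,0,0;0.018,-0.0372,0,0;0,0,0,0;0,0,0,0" --jaw 0.05 --clamp_n 20

```text
time: 1.68
position: [0.5098, -0.0954, 0.1833]
tool_rot: [1.0, -0.019, -0.0, -0.0]
ft_force: [-0.1, -0.9, -0.6]
grip_width: 0.0499
grip_force: 0.0
```

send_path --increments "0.003,0.001,0.03,0.005;0,0,0.035,0;0,0,0.028,0;0,0,0,0;0,0,0,0"

```text
time: 2.1
position: [0.5107, -0.0997, 0.0895]
tool_rot: [1.0, -0.025, -0.002, -0.001]
ft_force: [0.1, -0.4, 0.2]
grip_width: 0.0503
grip_force: 0.0
```

Run:
```python
from rig import robot, camrig, sensors
import cv2,numpy as np
c=camrig.camera('side')['img'][:,:,::-1][190:310,260:380];t=camrig.camera('top')['img'][:,:,::-1][150:240,310:410]
cv2.imwrite('pics/d.png',np.hstack([cv2.resize(c,(400,400),interpolation=2),cv2.resize(t,(400,400),interpolation=2)]))
```

```text
(no output)
```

View pics/d.png

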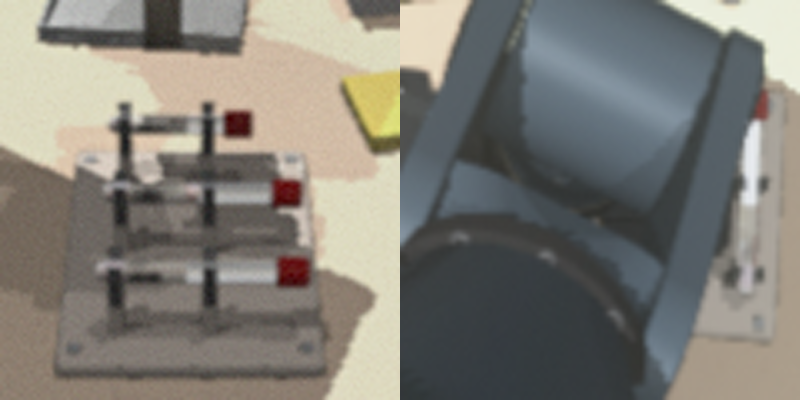

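In the left (side) half of the picture the near finger hangs at about (165,45), midway between the clips at x=125 and 208. The top view is blocked by the arm. I'll recheck the settled pose.

send_path --increments "0,0,0,0;0,0,0,0"

```text
time: 2.37
position: [0.5137, -0.0997, 0.0924]
tool_rot: [1.0, -0.024, 0.002, 0.001]
ft_force: [-0.8, 0.0, 0.3]
grip_width: 0.0501
grip_force: 0.0
```

```bash
python3 -c "
from rig import robot, camrig, sensors
o=sensors.get_obs();print(o['position'],o['tool_rot'],o['q'])"
```

```text
[ 0.51371006 -0.09970977  0.09243107] [ 9.99700102e-01 -2.44145945e-02  1.76081467e-03  7.30818884e-04] [-4.05421974e-01  5.24535471e-01  1.77681496e+00 -6.37186559e-05
  8.36429605e-01  1.21425109e+00]
```

send_path --increments "0,-0.003,0.0,0;0,0,0.02,0;0,0,0.02,0;0,0,0.019,0;0,0,0,0;0,0,0,0;0,0,0,0"

```text
time: 2.95
position: [0.5134, -0.096, 0.0326]
tool_rot: [1.0, -0.024, 0.001, 0.0]
ft_force: [-0.3, -0.9, 0.6]
grip_width: 0.0496
grip_force: 0.0
```

send_path --increments "0,0,0,0"

```text
time: 3.03
position: [0.5137, -0.0962, 0.033]
tool_rot: [1.0, -0.024, 0.001, 0.001]
ft_force: [-0.1, -0.6, 0.3]
grip_width: 0.0501
grip_force: 0.0
```

send_path --increments "0,0,0,0;0,0,0,0;0,0,0,0;0,0,0,0;0,0,0,0;0,0,0,0" --jaw 0 --clamp_n 30

```text
time: 3.53
position: [0.5126, -0.0958, 0.0317]
tool_rot: [1.0, -0.024, 0.0, -0.0]
ft_force: [0.7, -0.9, 1.5]
grip_width: 0.0179
grip_force: 0.0
```

send_path --increments "0,0,0,0;0,0,0,0;0,0,0,0;0,0,0,0;0,0,0,0"

```text
time: 3.95
position: [0.5126, -0.0958, 0.0316]
tool_rot: [1.0, -0.024, -0.0, -0.0]
ft_force: [0.0, 0.1, -0.1]
grip_width: 0.0004
grip_force: 0.0
```

The fingers shut on nothing, so I need another look.

Run:
```python
from rig import robot, camrig, sensors
import cv2,numpy as np
o=sensors.get_obs();print(o['position'],o['q'])
c=camrig.camera('side')['img'][:,:,::-1][190:310,260:380]
cv2.imwrite('pics/e.png',cv2.resize(c,(600,600),interpolation=2))
cv2.imwrite('pics/e_full.png',camrig.camera('side')['img'][:,:,::-1])
```

```text
[ 0.5126075  -0.09581343  0.03161093] [-3.99278198e-01  6.28922336e-01  1.81648128e+00  4.51391194e-06
  6.96243894e-01  1.21985920e+00]
```

View pics/e.png

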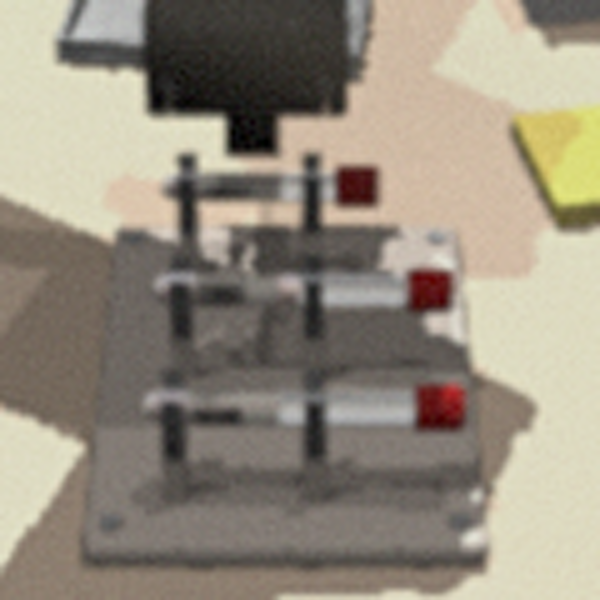

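View pics/e_full.png

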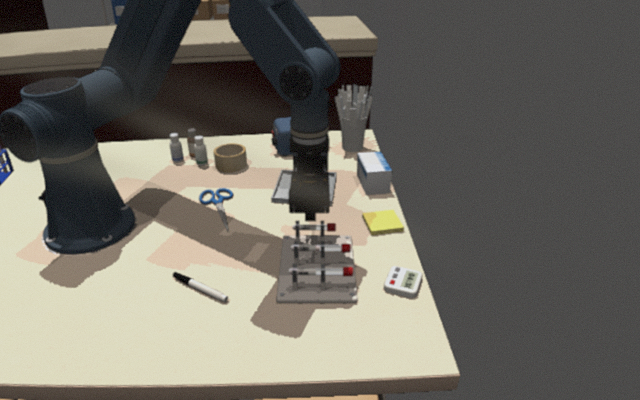

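The side view shows the shut fingertips ending at crop (252,152), i.e. full picture (310.4,220.4). That is clearly above or behind the tube, although the pose says z=0.032. I'll check this against the geometry.

Run:
```python
from geo import *
np.set_printoptions(precision=4,suppress=True)
for z in (.0316,.05,.06,.07,.08,.09,.1): print(at('side',(310.4,220.4),z))
# edges between side finger row and d.png tip (165,45): full
print('earlier',at('side',(260+165*.3,190+45*.3),.0924))
# consistency: tcp projected
def proj(n,P):
    f,cx,cy,k,p,q=CAL[n]; s=R.from_quat(q).inv().apply(np.array(P)-p); s=s[:2]/s[2]; return s*(1+k*s@s)*f+[cx,cy]
print(proj('side',[.5126,-.0958,.0316]),proj('side',[.5137,-.0997,.0924]))
```

```bash
python3 -c "
from rig import robot, camrig, sensors
c=camrig.camera('side');print(c['xyz'],c['attitude'])"
```

```text
[ 0.5141 -0.0407  0.0316]
[ 0.5133 -0.0684  0.05  ]
[ 0.5129 -0.0834  0.06  ]
[ 0.5125 -0.0985  0.07  ]
[ 0.5121 -0.1135  0.08  ]
[ 0.5117 -0.1286  0.09  ]
[ 0.5113 -0.1436  0.1   ]
earlier [ 0.5119 -0.0682  0.0924]
[310.61   234.8435] [310.8791 211.5605]
[ 0.49021557 -0.93193392  0.62378651] [ 0.87056725 -0.02019153  0.00778815 -0.49157331]
```

Add to geo.py:
```python
def proj(n,P):
    f,cx,cy,k,p,q=CAL[n]; s=R.from_quat(q).inv().apply(np.array(P)-p); s=s[:2]/s[2]; return s*(1+k*s@s)*f+[cx,cy]
```

Run:
```python
from geo import *
np.set_printoptions(precision=1,suppress=True)
T=np.array([.2546,-.5699,.1827]);x=np.array([.913,.4076,0]);y=np.array([.4076,-.913,0])
for s in(-1,1): print('init tips',proj('side',T+s*.0435*y),proj('side',T+s*.0585*y))
T=np.array([.5126,-.0958,.0316])
for h in (.0697,):
  for dy in(-.095,.095,-.0375,.0375): print('body',dy,proj('side',T+[0,dy,h]), 'x wide',proj('side',T+[-.0375,dy,h]),proj('side',T+[.0375,dy,h]))
import cv2
from rig import robot, camrig, sensors
t=camrig.camera('top')['img'][:,:,::-1];s=cv2.imread('pics/side0.png')
a=cv2.resize(t[100:300,230:430],(400,400),interpolation=2);b=cv2.resize(s[250:400,0:150],(400,400),interpolation=2)
cv2.imwrite('pics/f.png',np.hstack([a,b]))
```

```text
init tips [ 93.2 346.5] [ 92.  338.1]
init tips [101.8 402.1] [103.6 413.1]
body -0.095 [312.  233.7] x wide [291.9 234.3] [332.  233.1]
body 0.095 [308.8 184.1] x wide [291.7 184.5] [325.7 183.6]
body -0.0375 [310.9 216.9] x wide [291.8 217.5] [329.9 216.4]
body 0.0375 [309.6 197.4] x wide [291.8 197.9] [327.4 196.9]
```

View pics/f.png

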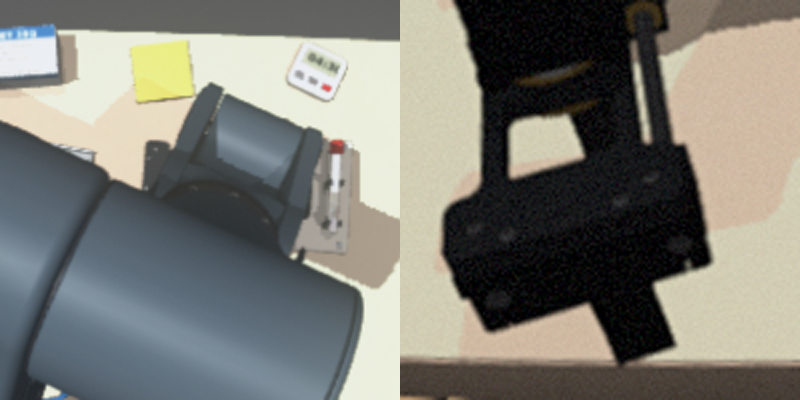

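Run:
```python
from geo import *
from scipy.optimize import least_squares
np.set_printoptions(precision=4,suppress=True)
T0=np.array([.2546,-.5699,.1827]);y=np.array([.4076,-.913,0])
n0=T0+.051*y
print('up',proj('side',n0),proj('side',n0+[0,0,.03]),proj('side',n0+[0,.03,0]))
T1=np.array([.5126,-.0958,.0316])
f=lambda d:np.r_[proj('side',n0+d)-[92,383],proj('side',T1+[0,-.007,0]+d)-[310.4,220.4]]
r=least_squares(f,[0,0,0]);print(r.x,r.fun)
```

```text
up [102.6936 407.5432] [ 95.0961 389.7401] [110.6797 384.6156]
[-0.0001 -0.0003  0.0412] [-0.0322 -0.0436  0.0659  0.0883]
```

A constant error of +41 mm in z alone explains both views to within 0.1 px. So the real fingertips, and the gripper body with them, are about 41 mm higher than the reported TCP. I'll reopen and go down by that much, checking force and picture.

send_path --increments "0,0,0,0;0,0,0,0;0,0,0,0;0,0,0,0;0,0,0,0;0,0,0,0;0,0,0,0;0,0,0.01,0;0,0,0.01,0;0,0,0,0" --jaw 0.05 --clamp_n 30

```text
time: 4.98
position: [0.511, -0.0952, 0.0096]
tool_rot: [1.0, -0.024, -0.002, -0.001]
ft_force: [-0.5, 0.3, -0.3]
grip_width: 0.0493
grip_force: 0.0
```

send_path --increments "0.001,0.001,0.009,0;0,0,0.008,0;0,0,0,0;0,0,0,0"

```text
time: 5.32
position: [0.513, -0.0967, -0.0062]
tool_rot: [1.0, -0.024, -0.001, -0.0]
ft_force: [-0.3, -0.2, -0.9]
grip_width: 0.0498
grip_force: 0.0
```

Run:
```python
from rig import robot, camrig, sensors
import cv2
c=camrig.camera('side')['img'][:,:,::-1][190:310,260:380]
cv2.imwrite('pics/g.png',cv2.resize(c,(600,600),interpolation=2))
```

```text
(no output)
```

View pics/g.png

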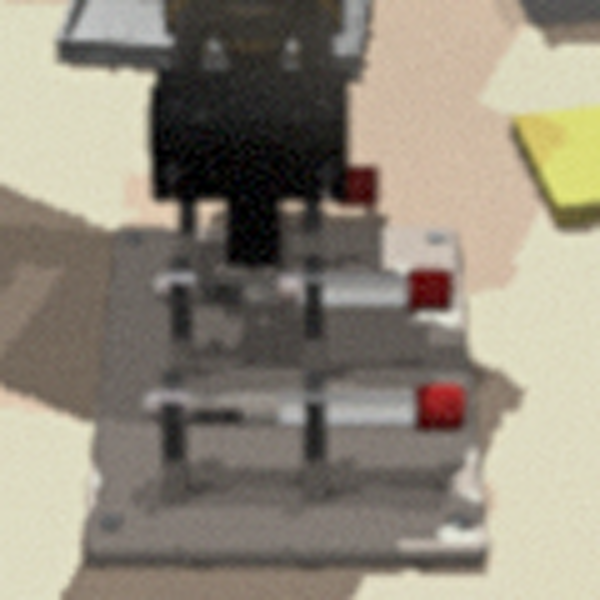

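The near finger, with its tip at crop (252,263), now stands in front of the short tube between its clips. Closing.

send_path --increments "0,0,0,0;0,0,0,0;0,0,0,0;0,0,0,0;0,0,0,0;0,0,0,0;0,0,0,0;0,0,0,0;0,0,0,0;0,0,0,0" --jaw 0 --clamp_n 30

```text
time: 6.2
position: [0.5138, -0.0976, -0.0052]
tool_rot: [1.0, -0.024, 0.0, 0.0]
ft_force: [-1.3, -4.9, 1.5]
grip_width: 0.011
grip_force: 30.0
```

send_path --increments "0,0.001,-0.002,0;0,0,-0.003,0;0,0,-0.004,0;0,0,-0.005,0;0,0,-0.006,0;0,0,-0.008,0;0,0,-0.01,0;0,0,-0.015,0;0,0,-0.02,0;0,0,-0.025,0;0,0,0,0;0,0,0,0"

```text
time: 7.2
position: [0.5148, -0.098, 0.0948]
tool_rot: [1.0, -0.024, 0.002, 0.001]
ft_force: [0.3, -0.9, 0.2]
grip_width: 0.0112
grip_force: 30.0
```

Run:
```python
from rig import robot, camrig, sensors
import cv2
c=camrig.camera('side')['img'][:,:,::-1][150:310,220:380]
cv2.imwrite('pics/h.png',cv2.resize(c,(600,600),interpolation=2))
```

```text
(no output)
```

View pics/h.png

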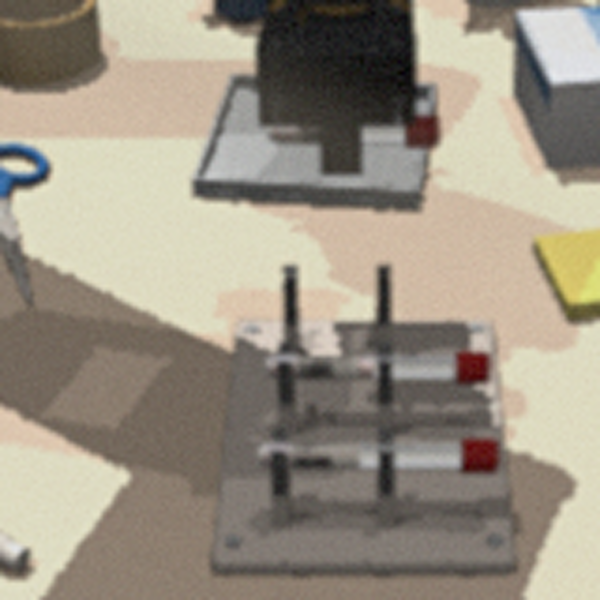

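The tube is held level, with its closed end at crop (280,130) and its cap at (437,130), and both long tubes are still clipped. Next I carry it to the tray, centred at about (0.508, 0.150) with yaw -0.112.

send_path --increments "0,0,0,0.032;0,0,0,0.032;-0.0043,-0.0246,0,0;-0.0043,-0.0246,0,0;-0.0043,-0.0246,0,0;-0.0043,-0.0246,0,0;-0.0043,-0.0246,0,0;-0.0043,-0.0246,0,0;-0.0043,-0.0246,0,0;-0.0043,-0.0246,0,0;-0.0043,-0.0246,0,0;-0.0043,-0.0246,0,0;0,0,0,0;0,0,0,0;0,0,0,0;0,0,0,0"

```text
time: 8.58
position: [0.498, 0.1505, 0.0921]
tool_rot: [0.998, -0.057, -0.001, 0.0]
ft_force: [0.0, -0.6, -0.3]
grip_width: 0.0113
grip_force: 30.0
```

send_path --increments "0,0,0.02,0;0,0,0.025,0;0,0,0.025,0;0,0,0.02,0;0,0,0.015,0;0,0,0.01,0;0,0,0.007,0;0,0,0,0;0,0,0,0;0,0,0,0"

```text
time: 9.42
position: [0.4992, 0.1513, -0.0286]
tool_rot: [0.998, -0.056, 0.001, -0.0]
ft_force: [-0.4, 0.0, 0.2]
grip_width: 0.0113
grip_force: 30.0
```

Run:
```python
from rig import robot, camrig, sensors
from geo import *
np.set_printoptions(precision=4,suppress=True)
im=camrig.camera('side')['img'].astype(int)
m=(im[:,:,0]>70)&(im[:,:,0]>2.2*im[:,:,1]);m=m.astype(np.uint8)
n,_,st,ce=cv2.connectedComponentsWithStats(m)
for i in range(1,n):
    if st[i,4]>15: print(st[i],ce[i],at('side',ce[i],.025))
print(proj('side',[.4995+.0405,.151-.0045,.025]))
```

```text
[342 244   8   7  51] [345.3137 247.0784] [ 0.5827 -0.1337  0.025 ]
[343 267  10   7  57] [347.4386 270.    ] [ 0.5798 -0.2075  0.025 ]
[318.0833 181.6381]
```

Run:
```python
from rig import robot, camrig, sensors
from geo import *
np.set_printoptions(precision=4,suppress=True)
im=camrig.camera('side')['img'].astype(int)[150:215,270:345]
m=((im[:,:,0]>35)&(im[:,:,0]>1.7*im[:,:,1])).astype(np.uint8)
n,_,st,ce=cv2.connectedComponentsWithStats(m)
for i in range(1,n):
    if st[i,4]>6: c=ce[i]+[270,150];print(st[i],c,at('side',c,.025))
```

```text
[46 28  6  4 19] [318.4211 179.2632] [0.5415 0.159  0.025 ]
```

send_path --increments "0,0,0.003,0;0,0,0,0;0,0,0,0"

```text
time: 9.77
position: [0.4984, 0.1515, -0.0322]
tool_rot: [0.998, -0.056, 0.0, -0.0]
ft_force: [-0.1, 0.9, -0.4]
grip_width: 0.0116
grip_force: 30.0
```

send_path --increments "0,0,0.002,0;0,0,0,0;0,0,0,0" --only "pos|ft"

```text
position: [0.4984, 0.1514, -0.0344]
ft_force: [0.1, 0.1, -0.1]
```

send_path --increments "0,0,0.002,0;0,0,0,0;0,0,0,0" --only "pos|ft"

```text
position: [0.4984, 0.1514, -0.0345]
ft_force: [-2.8, 0.1, 15.7]
```

The fingertips touch the tray floor, and the tube is only about 9 mm above its resting height. I'll back off and release.

send_path --increments "0,0,-0.002,0;0,0,0,0" --only "ft"

```text
ft_force: [-1.2, 0.1, -0.3]
```

send_path --increments "0,0,0,0;0,0,0,0;0,0,0,0;0,0,0,0;0,0,0,0;0,0,0,0;0,0,0,0;0,0,0,0" --jaw 0.036

```text
time: 11.1
position: [0.4984, 0.1514, -0.0344]
tool_rot: [0.998, -0.056, -0.0, 0.0]
ft_force: [0.8, -0.5, 0.9]
grip_width: 0.0358
grip_force: 0.6
```

send_path --increments "0,0,-0.01,0;0,0,-0.02,0;0,0,-0.03,0;0,0,-0.03,0;0,0,-0.03,0;0,0,-0.03,0;0,0.03,0,0;0,0.04,0,0;0,0.04,0,0;0,0.04,0,0;0,0.04,0,0;0,0.04,0,0;0,0.04,0,0;0,0.04,0,0;0,0.04,0,0;0,0.04,0,0;0,0,0,0;0,0,0,0"

```text
time: 12.6
position: [0.4543, -0.2383, 0.116]
tool_rot: [0.998, -0.058, 0.0, 0.0]
ft_force: [-0.3, 1.1, 1.3]
grip_width: 0.0358
grip_force: 0.0
```

Run:
```python
from rig import robot, camrig, sensors
from geo import *
np.set_printoptions(precision=4,suppress=True)
for n in('side','top'):
    im=camrig.camera(n)['img'].astype(int)
    m=((im[:,:,0]>70)&(im[:,:,0]>2*im[:,:,1])&(im[:,:,0]>2*im[:,:,2])).astype(np.uint8)
    k,_,st,ce=cv2.connectedComponentsWithStats(m)
    for i in range(1,k):
        if st[i,4]>12: print(n,st[i],at(n,ce[i],.013),at(n,ce[i],.052))
```

```text
side [342 244   8   7  53] [ 0.5848 -0.1177  0.013 ] [ 0.5788 -0.1697  0.052 ]
side [343 267  10   8  65] [ 0.5818 -0.1935  0.013 ] [ 0.5759 -0.2406  0.052 ]
top [368 168   5   6  23] [ 0.5883 -0.1779  0.013 ] [ 0.581  -0.1722  0.052 ]
top [396 171   5   5  25] [ 0.5849 -0.2531  0.013 ] [ 0.5777 -0.2448  0.052 ]
top [243 183   5   5  19] [0.5408 0.1492 0.013 ] [0.5351 0.1437 0.052 ]
```

Run:
```python
from rig import robot, camrig, sensors
from geo import *
np.set_printoptions(precision=4,suppress=True)
def caps(n,im,t=70,r=2):
    im=im.astype(int);m=((im[:,:,0]>t)&(im[:,:,0]>r*im[:,:,1])&(im[:,:,0]>r*im[:,:,2])).astype(np.uint8)
    k,_,st,ce=cv2.connectedComponentsWithStats(m)
    for i in range(1,k):
        if st[i,4]>8: print(n,st[i],ce[i])
for n in('side','top'): caps(n+'0',cv2.imread(f'pics/{n}0.png')[:,:,::-1])
s=camrig.camera('side')['img'];t=camrig.camera('top')['img']
caps('top',t);caps('side',s)
print('pred',proj('side',[.5408,.1492,.013]),proj('side',[.5408,.1492,.03]))
x,y=proj('side',[.5408,.1492,.013]).astype(int)
print(s[y-6:y+8:2,x-8:x+9:3].tolist())
```

```text
side0 [328 224   7   6  39] [330.8974 226.3333]
side0 [342 244   8   7  52] [345.3654 247.0192]
side0 [343 267  10   8  59] [347.5593 270.0169]
side0 [391 281   3   3   9] [392. 282.]
top0 [368 168   5   6  26] [370.     170.8077]
top0 [396 171   5   5  20] [398.3  172.95]
top0 [339 177   5   5  23] [341.1739 179.087 ]
top [368 168   5   6  22] [369.6818 170.8182]
top [396 171   5   5  25] [398. 173.]
top [243 183   5   5  19] [244.7895 185.1579]
side [315 183   6   2   9] [317.3333 183.4444]
side [342 244   8   7  49] [345.6327 246.8367]
side [343 267  10   8  66] [347.5606 270.2727]
side [391 280   3   4  10] [392.  281.8]
pred [318.3595 185.211 ] [318.3397 179.4001]
[[[162, 162, 157], [165, 165, 164], [160, 161, 162], [166, 170, 167], [167, 168, 167], [170, 172, 171]], [[161, 160, 159], [155, 158, 158], [149, 139, 139], [152, 142, 141], [165, 165, 164], [161, 160, 161]], [[146, 145, 148], [150, 143, 143], [135, 52, 48], [131, 50, 51], [153, 150, 150], [165, 165, 166]], [[158, 154, 153], [147, 144, 140], [92, 58, 50], [95, 50, 44], [144, 142, 140], [164, 166, 164]], [[149, 147, 146], [135, 131, 129], [81, 59, 54], [84, 55, 50], [150, 152, 150], [165, 166, 163]], [[104, 103, 100], [112, 113, 110], [90, 85, 83], [85, 80, 76], [139, 135, 135], [165, 165, 163]], [[162, 165, 160], [161, 161, 158], [154, 156, 154], [159, 159, 157], [160, 162, 160], [159, 161, 158]]]
```

The cap matches a tube lying at floor height inside the tray (row about 185, predicted 185.2), and the long tubes' caps haven't moved.

```bash
python3 -c "
from rig import robot, camrig, sensors
print(robot.hand_in())"
```

```text
the job is handed in; nothing more can be done
None
```

I pulled the short tube out of its clips, laid it in the steel tray without a fall and handed the job in at about 13 s; the cameras showed its cap at floor height inside the tray and both long tubes unmoved, but hand-in returned no verdict.

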